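# Show the long wedge to the inspection camera

## Task

Pick up the longer of the two yellow wedges and hold it level in the air over the ring mark, at the height of the camera's lens. Turn it there to face the lens squarely first with its left side, then its thick end, then its right side (left and right as seen looking from the thick end towards the thin edge), keeping it still for about a second each time. Then lay it down flat on the ring mark without dropping it and let go; leave the small wedge where it is.

Things in the scene. Friction and masses are not known exactly. Their poses are not given: they have to be found in the camera images.
- wedge: Longer yellow plastic wedge, lying flat: 120 mm long, 44 mm wide (flat upright sides), finely stepped top, 45 mm high at the thick end, 5 mm at the thin edge; 0.11 kg. Origin: mid-width on the underside below the centre of mass, 44 mm from the thick end, where it is 30 mm high and can be gripped across its width. +x to the thin edge, +y out of the left side, -y the right, -x the thick end, +z up.
- small_wedge: Bystander, leave alone: the shorter yellow wedge, 75 mm long, 44 mm wide, 28 mm high at the thick end. Same axes; origin on the underside, 28 mm from the thick end.
- mark (a point): Centre of the black ring mark (64 mm across) on top of the bench camera's fixed aluminium base plate, which is 6 mm thick, 200 mm wide and reaches 90 mm from the mark away from the lens. Its x axis is level and points from the mark towards the lens; z up.
- lens (a point): Centre of the front of the camera's round black lens (42 mm across), which looks level across the ring mark: 130 mm horizontally from the mark, 79 mm above it, 85 mm above the bench. Axes as the mark's. The fixed grey housing behind it is 75 mm wide and stands 122 mm above the bench. A good height for the wedge: underside about 20 mm below the lens centre.
Things that resemble listed ones, but are neither listed nor needed, are in the scene too. Leave any turquoise look-alike of the wedge alone.

How it is judged:
By the outcome, as a careful person would: the job done as asked, in the order asked, and still so for the second after the job is handed in, with the robot touching nothing.
It also fails if it takes over 64 s, if anything falls off the work surface, if the arm or the gripper's body presses on something with over 40 N, if the wrist force passes 120 N, or if a joint passes its speed limit or range.

## Robot

A 7-joint arm with a two-finger parallel gripper is mounted at the origin on the work surface. World frame = base frame: x ahead of the robot, y to its left, z up, the work surface at z = 0. Lengths are in m, angles in rad, forces in N, time in s.
With the tool pointing down it reaches from about 0.425 to 0.925 m from the base axis. Payload 6.8 kg.
Tool frame: the origin (TCP) lies at the very end of the fingers, on their centre line; the grasp point (between the pads) lies 19 mm behind it; z points along the fingers, y is the direction in which the jaws open and shut (so a half turn about z gives the same grasp; the last joint's range is limited). The gripper opens to 85 mm and grips with 20 to 120 N. Pads are 22 mm wide; open, the fingers measure 114 mm over their backs; the gripper's body (76 mm by 85 mm) begins 54 mm behind the grasp point. The pads swing forward as they close: fully open they stand 13 mm farther back than shut.
Start: joints at [1.025, 0.477, 0.022, 1.555, -0.011, 1.109, -0.083], TCP at [0.286, -0.611, 0.231] pointing down, gripper open.
Joint ranges: [-2.96, 2.96], [-0.34, 2.1], [-1.41, 1.46], [0.24, 2.44], [-1.37, 4.51], [0.17, 1.92], [-2.96, 2.96]. Speed limits (rad/s): [2.39, 2.39, 3.14, 3.14, 3.14, 3.14, 3.14].

## Interface

Orientations are given as a unit quaternion [w, x, y, z].
In Python, from plant import bot gives the robot as it stands. The module is installed in compiled form; this text tells all that it offers.
- The arm moves only by the shell command python3 -m handwheel 'ROWS' [FORCE]. ROWS is JSON, a list of rows, each an object with "grip": the opening, from 0 (shut) to 1 (fully open); "delta_pos": the shift along the tool's x, y, z in mm, a list of three; "angular": the turn, a rotation vector about the tool's x, y, z in degrees, a list of three. A call has 1 to 5 rows; each row is the pose to reach, as a shift and turn from the pose commanded when the call began, along the tool's axes at that moment; what a row does not reach only later rows make up. A row lasts 1/12 s, in which the tool goes at most 41.7 mm and 7.16 degrees, less where a joint would pass 70% of its speed; a pose out of reach is approached as far as the arm can. A call with a gripper value outside its range is refused whole. The fingers move at their own pace and stop on an object; FORCE is the grip in N (left out, the last holds). Time passes only in rows, so rows that repeat a pose let the fingers close. It gives the time, the measured TCP pose, the force and the opening at its end, in the units of the state.
- bot.read_state(): the state, without advancing time (a new reading comes with each control period).
- bot.read_camera(name): name is "side" or "top"; returns a dict with "pixels" (400x640x3 uint8, red, green, blue), "z_map" (400x640 float32, m along the optical axis (not along the pixel's ray), 0 where there is no reading), "mtx" (3x3 intrinsics, pixels), "R" (3x3) and "t" (3): a world point X has camera coordinates R X + t. Camera axes: x right, y down, z forward; pixel columns grow to the right and rows downward; lengths in m; the calibration is good to about 2 mm. A picture is of the moment at which its call begins.
- bot.finish_job(): hands the job in, once; it reports no verdict.
The state is a dict: "t": time; "joints": joint angles; "qvel": joint speeds; "joint_efforts": joint torques, N m; "eef_pos": TCP position; "eef_rot": TCP orientation; "wrist_force": force on the tool from outside, world axes, zero at the start; "torque": the same for the moment, N m; "finger_gap": finger opening in m.
Only numpy, scipy, OpenCV 4.12 (cv2) and the standard library are available. Lean on these libraries where they do the work, as an engineer would, in place of code of your own. Each camera call takes 0.05 s, during which the arm holds its last target.

## Working session

There is one attempt and no reset: what is moved stays moved. The work goes in short steps, Python scripts to look and compute and a shell command to move; the robot and the scene stay as the last step left them, time stands still between calls to the robot, and variables do not carry over. Pictures are saved under pics/ and viewed, and the job is handed in when it is done.

```bash
mkdir -p pics; python3 - <<'E'
from plant import bot
import cv2,numpy as np,pickle
s=bot.read_state(); print({k:np.round(v,3).tolist() for k,v in s.items()})
for n in("side","top"):
    c=bot.read_camera(n); pickle.dump(c,open(n+".pkl","wb"))
    cv2.imwrite(f"pics/{n}0.png",c["pixels"][:,:,::-1])
    print(n,c["mtx"].tolist(),np.round(c["R"],4).tolist(),c["t"].tolist())
E
```

```text
{'t': 0.0, 'joints': [1.025, 0.478, 0.022, 1.556, -0.012, 1.109, -0.083], 'qvel': [-0.0, 0.0, -0.001, -0.0, -0.002, 0.0, -0.001], 'joint_efforts': [-0.001, -59.646, 1.608, -28.12, 0.012, 0.009, 0.0], 'eef_pos': [0.286, -0.611, 0.23], 'eef_rot': [-0.001, 0.976, 0.217, -0.0], 'wrist_force': [-0.342, 0.018, -0.833], 'torque': [0.004, -0.005, -0.05], 'finger_gap': 0.085}
side [[431.84241820864355, 0.0, 318.5449061245071], [0.0, 431.84241820864355, 197.3789824336473], [0.0, 0.0, 1.0]] [[-0.985, -0.1723, -0.0035], [-0.0904, 0.5339, -0.8407], [0.1467, -0.8278, -0.5414]] [0.5182846184771773, 0.14002236899007042, 0.9305460050329047]
top [[367.1374759555498, 0.0, 320.6398761498919], [0.0, 367.1374759555498, 195.0218767171296], [0.0, 0.0, 1.0]] [[0.0024, -0.9993, 0.0382], [-0.9924, -0.0071, -0.123], [0.1232, -0.0376, -0.9917]] [-0.02898813305854593, 0.5476219922389395, 0.7784281100416144]
```

View pics/top0.png

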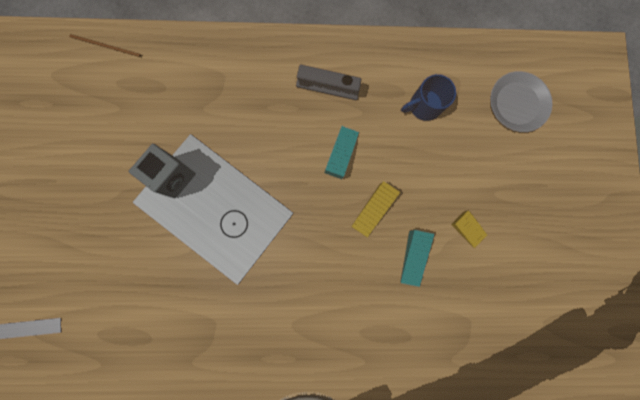

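View pics/side0.png

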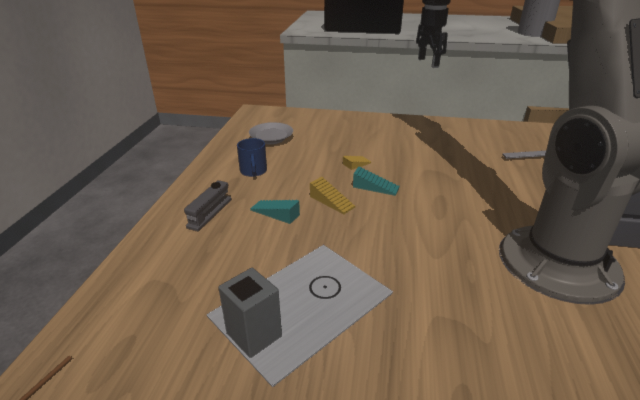

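The top view shows the long yellow wedge at about (377,208), the small one at (470,228), the ring mark at (234,223), and the camera housing at (160,170) with its lens near (178,182). The side view shows the wedge at (330,195). Next I'll measure them.

```bash
cat > h.py <<'E'
import numpy as np,cv2,pickle
def rayplane(c,uv,z):
    uv=np.atleast_2d(uv).astype(float); R,t=np.array(c["R"]),np.array(c["t"])
    d=np.c_[uv,np.ones(len(uv))]@np.linalg.inv(c["mtx"]).T@R
    o=-R.T@t
    return o+d*((z-o[2])/d[:,2])[:,None]
def cloud(c,mask):
    v,u=np.nonzero(mask&(c["z_map"]>0)); z=c["z_map"][v,u]
    p=np.c_[u,v,np.ones(len(u))]@np.linalg.inv(c["mtx"]).T*z[:,None]
    return (p-c["t"])@np.array(c["R"])
def yellow(c):
    h=cv2.cvtColor(c["pixels"],cv2.COLOR_RGB2HSV)
    return cv2.inRange(h,(21,150,60),(33,255,255))
def proj(c,X):
    p=np.atleast_2d(X)@np.array(c["R"]).T+c["t"]; q=p@np.array(c["mtx"]).T; return q[:,:2]/q[:,2:]
E
python3 - <<'E'
from h import *
for n in("top","side"):
    c=pickle.load(open(n+".pkl","rb")); m=yellow(c)
    k,l,st,ce=cv2.connectedComponentsWithStats(m)
    for i in range(1,k):
        if st[i,4]<80: continue
        P=cloud(c,l==i); 
        print(n,st[i],ce[i],"z",np.round(np.percentile(P[:,2],[2,50,98]),4))
        q=P-P.mean(0); w,v=np.linalg.eigh(np.cov(q[:,:2].T)); a=v[:,1]
        A=np.c_[P[:,:2]@a,np.ones(len(P))]; 
        if np.corrcoef(P[:,:2]@a,P[:,2])[0,1]>0:a=-a
        s=P[:,:2]@a; b=np.array([-a[1],a[0]]); d=P[:,:2]@b
        r=lambda x:np.percentile(x,[1,99])
        print(" axis deg",np.degrees(np.arctan2(a[1],a[0])),"s",r(s),np.ptp(r(s)),"d",r(d),np.ptp(r(d)))
        for e in np.linspace(*r(s),7): 
            g=abs(s-e)<.006; print("   ",np.round(e,3),np.round(np.percentile(P[g,2],[50,95]),4),end="")
        sc=r(s)[0]+.044; print("\n origin",a*sc+b*np.mean(r(d)))
    # ring
    g=cv2.cvtColor(c["pixels"],cv2.COLOR_RGB2GRAY)
    X=cv2.inRange(g,0,75); cs,hi=cv2.findContours(X,cv2.RETR_CCOMP,cv2.CHAIN_APPROX_NONE)
    for q in cs:
        if len(q)<25:continue
        e=cv2.fitEllipse(q); 
        if (140<e[0][0]<345 and 130<e[0][1]<320) and max(e[1])<60: 
            b=[rayplane(c,e[0],z)[0].round(4) for z in(.006,.085)]
            print(n,"ell",np.round(e[0],1),np.round(e[1],1),len(q),b)
E
python3 -c "
import cv2
a=cv2.imread('pics/top0.png')[130:290,125:300];b=cv2.imread('pics/side0.png')[240:380,200:400]
cv2.imwrite('pics/z1.png',cv2.resize(a,None,fx=3.5,fy=3.5));cv2.imwrite('pics/z2.png',cv2.resize(b,None,fx=3.5,fy=3.5))"
```

```text
top [ 352  182   48   55 1116] [375.40053763 208.3172043 ] z [0.0047 0.0251 0.0435]
 axis deg 145.4859400378468 s [-0.57021381 -0.45277754] 0.11743626192864892 d [-0.19281024 -0.14929724] 0.04351299440305276
    -0.57 [0.0426 0.0444]    -0.551 [0.0383 0.0413]    -0.531 [0.032  0.0344]    -0.511 [0.0254 0.0285]    -0.492 [0.0191 0.0223]    -0.472 [0.0125 0.0155]    -0.453 [0.0063 0.0085]
 origin [ 0.53051392 -0.1572111 ]
top [452 211  35  36 646] [469.52321981 228.37616099] z [0.0027 0.0157 0.0271]
 axis deg -133.19842311749176 s [-0.09287279 -0.01897679] 0.07389600162426332 d [0.57615392 0.62347753] 0.047323602401544096
    -0.093 [0.0239 0.0273]    -0.081 [0.0238 0.0274]    -0.068 [0.0197 0.0225]    -0.056 [0.0156 0.0186]    -0.044 [0.0122 0.0152]    -0.031 [0.0082 0.011 ]    -0.019 [0.0049 0.0079]
 origin [ 0.47071289 -0.37496243]
top ell [334.1 164.1] [20.4 34.5] 65 [array([ 0.6237, -0.0586,  0.006 ]), array([ 0.607 , -0.0526,  0.085 ])]
top ell [150.7 165.2] [22.9 23.8] 61 [array([0.6168, 0.3595, 0.006 ]), array([0.6008, 0.3259, 0.085 ])]
top ell [168.4 173.7] [37.  52.8] 125 [ar
[... 850 characters left out ...]
  -0.458 [0.0086 0.0099]
 origin [ 0.52699642 -0.15391847]
side ell [324.7 286.9] [21.7 30.6] 74 [array([0.485 , 0.1643, 0.006 ]), array([0.4724, 0.2437, 0.085 ])]
side ell [324.7 286.7] [21.  28.3] 70 [array([0.485 , 0.1637, 0.006 ]), array([0.4724, 0.2432, 0.085 ])]
side ell [244.9 288.3] [21.  30.6] 71 [array([0.641, 0.195, 0.006]), array([0.6085, 0.2705, 0.085 ])]
side ell [280.2 211.7] [18.4 44.5] 106 [array([ 0.6375, -0.0775,  0.006 ]), array([0.6054, 0.0328, 0.085 ])]
side ell [208.6 205.1] [25.7 56.7] 198 [array([ 0.8265, -0.0756,  0.006 ]), array([0.7702, 0.0345, 0.085 ])]
side ell [259.2 154.5] [36.7 58.8] 164 [array([ 0.7794, -0.3718,  0.006 ]), array([ 0.7291, -0.2238,  0.085 ])]
```

View pics/z1.png

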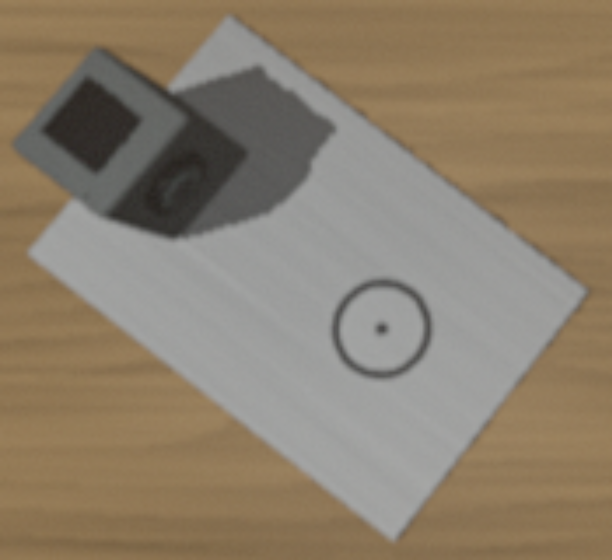

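```bash
python3 - <<'E'
from h import *
for n,seed in(("top",(375,208)),("side",(330,195))):
    c=pickle.load(open(n+".pkl","rb")); m=cv2.dilate(yellow(c),np.ones((2,2)))*1
    m=yellow(c); k,l,st,ce=cv2.connectedComponentsWithStats(m)
    i=1+np.argmin(np.linalg.norm(ce[1:]-seed,axis=1))
    P=cloud(c,l==i)
    r=cv2.minAreaRect((P[:,:2]*1000).astype(np.float32)); print(n,"wedge rect",r,cv2.boxPoints(r).round(1).tolist())
    # plate
    h=cv2.cvtColor(c["pixels"],cv2.COLOR_RGB2HSV)
    p=cv2.inRange(h,(0,0,95 if n=="top" else 100),(180,30,255)); 
    k,l,st,ce=cv2.connectedComponentsWithStats(p)
    sd=(250,215) if n=="top" else (350,300)
    L=l[sd[1],sd[0]]; mm=(l==L).astype(np.uint8)
    P=cloud(c,(mm>0)); P=P[abs(P[:,2]-.006)<.006]; print("plate z",np.percentile(P[:,2],[5,50,95]))
    cs,_=cv2.findContours(mm,cv2.RETR_EXTERNAL,cv2.CHAIN_APPROX_NONE); q=max(cs,key=cv2.contourArea)[:,0]
    W=rayplane(c,q,.006)[:,:2]
    hull=cv2.convexHull((W*1000).astype(np.float32)); ap=cv2.approxPolyDP(hull,8,True)[:,0]
    print(" plate poly",ap.round(1).tolist()); 
    # line fit of each edge
    for a,b in zip(ap,np.roll(ap,-1,0)):
        d=b-a;L=np.linalg.norm(d);
        if L<60: continue
        d/=L;w=W*1000-a;s=w@d;e=w@np.array([-d[1],d[0]]);g=(s>.1*L)&(s<.9*L)&(abs(e)<4)
        vx,vy,x0,y0=cv2.fitLine((W[g]*1000).astype(np.float32),2,0,.01,.01).ravel(); print("  edge",L.round(1),np.degrees(np.arctan2(vy,vx)).round(2),x0.round(1),y0.round(1),g.sum())
    uv=(234.1,223.7) if n=="top" else (324.7,286.9)
    # mark via dark pixels inside
    g=cv2.cvtColor(c["pixels"],cv2.COLOR_RGB2GRAY)
    H=np.zeros_like(g);cv2.circle(H,(int(uv[0]),int(uv[1])),24 if n=="top" else 22,255,-1)
    D=(g<110)&(H>0); v,u=np.nonzero(D); w=rayplane(c,np.c_[u,v],.006)[:,:2]*1000
    w=w.astype(np.float32); w=w[np.linalg.norm(w-np.median(w,0),axis=1)>15] if 0 else w
    print(" ring rect",cv2.minEnclosingCircle(w),len(w), "ray",rayplane(c,uv,.006)[0])
E
```

```text
top wedge rect ((521.1620483398438, -153.89459228515625), (49.8072509765625, 131.34829711914062), 54.932498931884766) [[453.1000061035156, -136.5], [560.5999755859375, -212.0], [589.2000122070312, -171.1999969482422], [481.70001220703125, -95.80000305175781]]
plate z [0.00357577 0.00601141 0.00839453]
 plate poly [[666.2999877929688, 359.3999938964844], [605.2999877929688, 407.1000061035156], [532.5, 393.6000061035156], [354.29998779296875, 154.60000610351562], [511.8999938964844, 37.599998474121094], [688.7000122070312, 272.20001220703125]]
  edge 77.4 -37.0 635.7 382.9 21
  edge 74.0 44.88 598.4 402.2 1
  edge 298.1 52.81 441.6 274.4 83
  edge 196.3 -37.26 432.2 96.2 56
  edge 293.7 52.84 600.3 155.3 81Traceback (most recent call last):
  File "<stdin>", line 24, in <module>
cv2.error: OpenCV(4.12.0) /io/opencv/modules/imgproc/src/linefit.cpp:50: error: (-215:Assertion failed) count > 0 in function 'fitLine2D_wods'
```

View pics/z2.png

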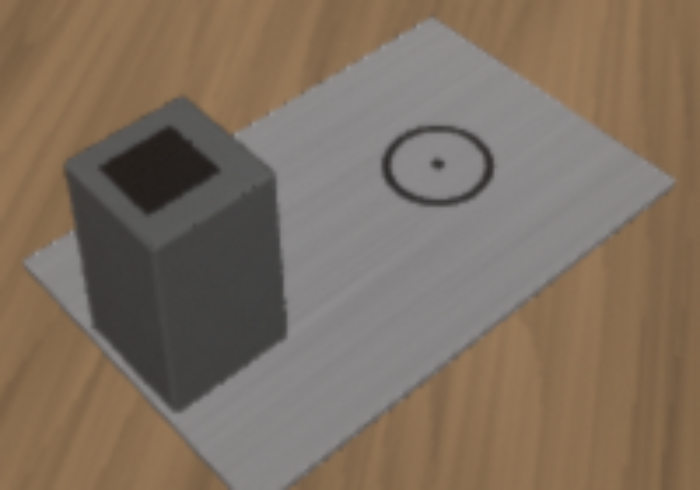

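```bash
cat >> h.py <<'E'
def wedge(c,seed,K=1):
    m=yellow(c); k,l,st,ce=cv2.connectedComponentsWithStats(m)
    i=1+np.argmin(np.linalg.norm(ce[1:]-seed,axis=1)); M=(l==i)
    P=cloud(c,cv2.erode(M.astype(np.uint8),np.ones((3,3)))>0)
    g=np.ones(len(P),bool)
    for _ in range(6):
        A=np.c_[P[:,:2],np.ones(len(P))]; co=np.linalg.lstsq(A[g],P[g,2],rcond=None)[0]; g=abs(A@co-P[:,2])<.004
    cs,_=cv2.findContours(M.astype(np.uint8),cv2.RETR_EXTERNAL,cv2.CHAIN_APPROX_NONE); q=max(cs,key=cv2.contourArea)[:,0]
    R,t=np.array(c["R"]),np.array(c["t"]);o=-R.T@t
    d=np.c_[q,np.ones(len(q))]@np.linalg.inv(c["mtx"]).T@R
    n=np.array([co[0],co[1],-1]); s=-(o@n+co[2])/(d@n); W=o+d*s[:,None]
    return co,W
E
python3 - <<'E'
from h import *
for n,seed in(("top",(375,208)),("side",(330,195))):
    c=pickle.load(open(n+".pkl","rb")); co,W=wedge(c,seed)
    print(n,"slope dir (downhill) deg",np.degrees(np.arctan2(-co[1],-co[0])),"slope",np.hypot(*co[:2]),"(40/120=.333)")
    r=cv2.minAreaRect((W[:,:2]*1000).astype(np.float32)); print(" rect",np.round(r[0],1),np.round(r[1],1),r[2],cv2.boxPoints(r).round(1).tolist(),"z",W[:,2].min(),W[:,2].max())
    a=np.radians(145.5); 
    print(" z at centre",co@[r[0][0]/1e3,r[0][1]/1e3,1])
    uv=(234.1,223.7) if n=="top" else (324.8,286.8)
    print(" mark",rayplane(c,uv,.006)[0], "cam",-np.array(c["R"]).T@c["t"])
    h=cv2.cvtColor(c["pixels"],cv2.COLOR_RGB2HSV); E=cv2.Canny(c["pixels"],60,150)
    mk=np.array([.485,.164])
    if n=="side":
        for a,b in (((334,248),(388,288)),((388,296),(285,368)),((268,270),(318,250))):
            # subpixel strongest-gradient along edge
            g=cv2.GaussianBlur(cv2.cvtColor(c["pixels"],cv2.COLOR_RGB2HSV)[:,:,1],(3,3),0).astype(float)
            pts=[]; a=np.array(a,float);b=np.array(b,float);dd=(b-a)/np.linalg.norm(b-a);nn=np.array([-dd[1],dd[0]])
            for f in np.linspace(.05,.95,40):
                p=a+f*(b-a);ss=np.arange(-9,9.1,.5);xy=(p+ss[:,None]*nn).astype(np.float32)
                pr=cv2.remap(g.astype(np.float32),xy[None,:,0],xy[None,:,1],1)[0];k=np.argmax(abs(np.gradient(pr)));pts.append(xy[k])
            w=rayplane(c,np.array(pts),.006)[:,:2]*1000
            vx,vy,x0,y0=cv2.fitLine(w.astype(np.float32),cv2.DIST_HUBER,0,.01,.01).ravel();print("  edge",np.degrees(np.arctan2(vy,vx)),x0,y0,"resid",np.median(abs((w-[x0,y0])@[-vy,vx])))
E
```

```text
top slope dir (downhill) deg 145.59690963393197 slope 0.3330935060682976 (40/120=.333)
 rect [ 518.  -148.9] [ 46.6 119.5] 56.54161071777344 [[455.20001220703125, -135.39999389648438], [555.0, -201.3000030517578], [580.7000122070312, -162.39999389648438], [480.8999938964844, -96.5]] z 0.005125658495973462 0.045121039687802456
 z at centre 0.025101734218929334
 mark [0.4848748  0.16721537 0.006     ] cam [0.44764858 0.00423046 0.8404007 ]
side slope dir (downhill) deg 154.51331349562352 slope 0.33150372400786693 (40/120=.333)
 rect [ 524.5 -138.3] [ 70.5 116.1] 57.351985931396484 [[456.6000061035156, -136.6999969482422], [554.4000244140625, -199.3000030517578], [592.4000244140625, -139.89999389648438], [494.70001220703125, -77.30000305175781]] z 0.005808633315389722 0.04451408063280704
 z at centre 0.02575553030705599
 mark [0.48477645 0.16391803 0.006     ] cam [0.38666949 0.78489422 0.6233529 ]
  edge -37.45242 420.01782 100.43555 resid 0.35590673526475797
  edge 52.86411 439.9358 274.38702 resid 0.2569766850985853
  edge 52.99548 562.1511 99.47356 resid 0.40161573655210975
```

```bash
cat > go.py <<'E'
# usage: go.py x y z toolY_yaw_deg  -> shift(mm)/turn(deg) in tool axes from measured pose
import sys,numpy as np
from scipy.spatial.transform import Rotation as Ro
from plant import bot
s=bot.read_state(); p=np.array(s["eef_pos"]); w,x,y,z=s["eef_rot"]; R=Ro.from_quat([x,y,z,w])
M=R.as_matrix(); ty=np.degrees(np.arctan2(M[1,1],M[0,1]))
print("t %.2f pos"%s["t"],p.round(4),"toolYyaw %.2f"%ty,"zaxis",M[:,2].round(4),"gap %.4f"%s["finger_gap"],"F",np.round(s["wrist_force"],1),"j",np.round(s["joints"],2))
a=list(map(float,sys.argv[1:]))
if a:
    th=np.radians(a[3]); Y=np.array([np.cos(th),np.sin(th),0]); Z=np.array([0,0,-1.]); T=np.c_[np.cross(Y,Z),Y,Z]
    d=M.T@(np.array(a[:3])-p)*1000; r=np.degrees((R.inv()*Ro.from_matrix(T)).as_rotvec())
    print("delta",d.round(1),"|%.1f|"%np.linalg.norm(d),"turn",r.round(2))
E
python3 go.py .5313 -.158 .15 -124
```

```text
t 0.10 pos [ 0.2859 -0.6109  0.2304] toolYyaw -64.92 zaxis [-8.0e-04  1.4e-03 -1.0e+00] gap 0.0853 F [ 0.7  0.1 -0.3] j [ 1.02  0.48  0.02  1.56 -0.01  1.11 -0.08]
delta [ 414.3 -306.    80.9] |521.3| turn [-0.08  0.06 59.08]
```

```bash
python3 -m handwheel '[{"grip":1,"delta_pos":[33,-24,0],"angular":[0,0,6]},{"grip":1,"delta_pos":[66,-48,0],"angular":[0,0,12]},{"grip":1,"delta_pos":[99,-72,0],"angular":[0,0,18]},{"grip":1,"delta_pos":[132,-96,0],"angular":[0,0,24]},{"grip":1,"delta_pos":[165,-120,0],"angular":[0,0,30]}]' 40; python3 go.py .5313 -.158 .15 -124
```

```text
t: 0.52
eef_pos: [0.3851, -0.4308, 0.2309]
eef_rot: [-0.0, 0.999, -0.046, -0.0]
wrist_force: [-0.1, 0.1, 0.7]
finger_gap: 0.0856
t 0.52 pos [ 0.3851 -0.4308  0.2309] toolYyaw -95.23 zaxis [-5.e-04  6.e-04 -1.e+00] gap 0.0856 F [-0.1  0.1  0.7] j [ 0.68  0.32  0.06  1.8  -0.02  1.03 -0.91]
delta [ 120.8 -284.9   81. ] |319.9| turn [-2.000e-02  4.000e-02  2.877e+01]
```

```bash
python3 -m handwheel '[{"grip":1,"delta_pos":[13,-31,5],"angular":[0,0,4]},{"grip":1,"delta_pos":[26,-62,10],"angular":[0,0,8]},{"grip":1,"delta_pos":[39,-93,15],"angular":[0,0,12]},{"grip":1,"delta_pos":[52,-124,20],"angular":[0,0,16]},{"grip":1,"delta_pos":[65,-155,25],"angular":[0,0,20]}]'; python3 go.py .5313 -.158 .12 -124
```

```text
t: 0.93
eef_pos: [0.463, -0.2822, 0.2059]
eef_rot: [-0.0, 0.976, -0.217, -0.0]
wrist_force: [0.3, 0.1, -1.3]
finger_gap: 0.0852
t 0.93 pos [ 0.463  -0.2822  0.2059] toolYyaw -115.12 zaxis [-4.e-04  2.e-04 -1.e+00] gap 0.0852 F [ 0.3  0.1 -1.3] j [ 0.4   0.29  0.04  1.9  -0.01  0.95 -1.56]
delta [   9.1 -141.4   85.9] |165.7| turn [0.   0.02 8.88]
```

```bash
python3 -m handwheel '[{"grip":1,"delta_pos":[2,-30,15],"angular":[0,0,2]},{"grip":1,"delta_pos":[4,-60,30],"angular":[0,0,4]},{"grip":1,"delta_pos":[6,-90,50],"angular":[0,0,6]},{"grip":1,"delta_pos":[8,-120,70],"angular":[0,0,8]},{"grip":1,"delta_pos":[9,-141.5,86],"angular":[0,0,9]}]'; python3 - <<'E'
from h import *
from plant import bot
for n in("top","side"):
    c=bot.read_camera(n); pickle.dump(c,open(n+"1.pkl","wb")); 
    u=proj(c,[.52,-.15,.05])[0].astype(int); print(u)
    im=c["pixels"][max(0,u[1]-75):u[1]+75,u[0]-100:u[0]+100,::-1]; cv2.imwrite(f"pics/{n}1.png",cv2.resize(im,None,fx=3,fy=3))
E
python3 go.py .5313 -.158 .004 -124
```

```text
t: 1.35
eef_pos: [0.5312, -0.1561, 0.1188]
eef_rot: [-0.0, 0.957, -0.291, -0.0]
wrist_force: [0.6, -0.1, 0.7]
finger_gap: 0.0851
[377 207]
[330 185]
t 1.45 pos [ 0.5305 -0.1538  0.1174] toolYyaw -123.53 zaxis [-0.0044  0.0032 -1.    ] gap 0.0854 F [ 0.2  0.7 -0.3] j [ 0.17  0.42  0.01  1.95 -0.01  0.78 -1.98]
delta [  3.6   3.1 113.3] |113.4| turn [-0.01  0.31  0.47]
```

View pics/side1.png

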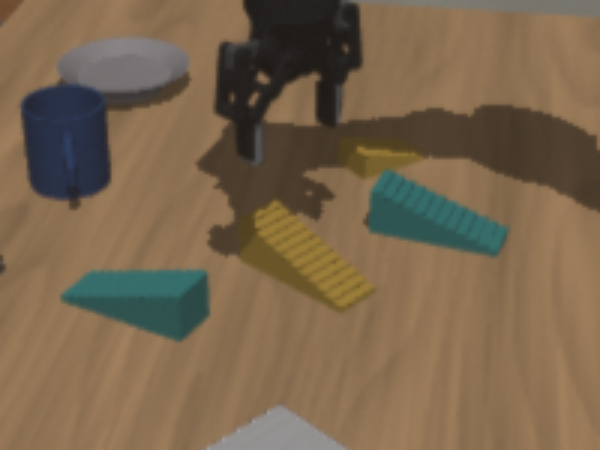

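View pics/top1.png

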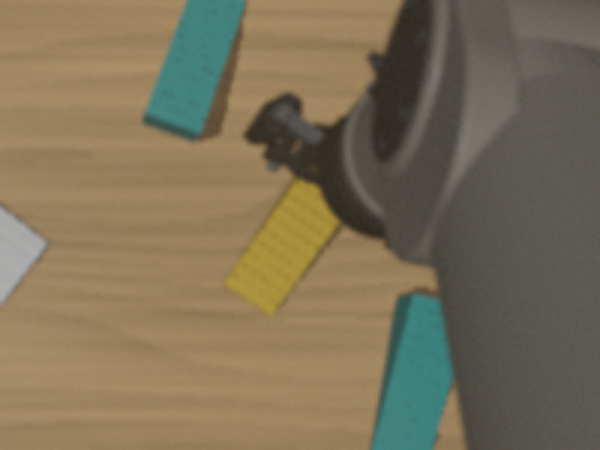

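The side view shows the open fingers straddling the wedge, with turquoise look-alikes on both sides. I'll check clearance and the settled pose.

```bash
python3 -m handwheel '[{"grip":0.85,"delta_pos":[0,0,20],"angular":[0,0,0]},{"grip":0.85,"delta_pos":[0,0,40],"angular":[0,0,0]},{"grip":0.85,"delta_pos":[0,0,50],"angular":[0,0,0]},{"grip":0.85,"delta_pos":[0,0,50],"angular":[0,0,0]},{"grip":0.85,"delta_pos":[0,0,50],"angular":[0,0,0]}]'; python3 - <<'E'
from h import *
c=pickle.load(open("top.pkl","rb")); h=cv2.cvtColor(c["pixels"],cv2.COLOR_RGB2HSV)
P=cloud(c,cv2.inRange(h,(80,100,50),(98,255,255))>0); P=P[P[:,2]<.06]
th=np.radians(-124);Y=np.array([np.cos(th),np.sin(th)]);X=np.array([-Y[1],Y[0]])
q=P[:,:2]-[.5313,-.158]; y=q@Y;x=q@X; g=abs(x)<.05
print("turq |y| min in |x|<50mm",abs(y[g]).min() if g.any() else None)
E
python3 go.py .5313 -.158 .003 -124
```

```text
t: 1.87
eef_pos: [0.5301, -0.16, 0.0703]
eef_rot: [0.0, 0.956, -0.292, -0.0]
wrist_force: [0.2, -0.1, -0.1]
finger_gap: 0.0727
turq |y| min in |x|<50mm 0.09473890497679528
t 1.87 pos [ 0.5301 -0.16    0.0703] toolYyaw -123.96 zaxis [-1.e-03 -1.e-04 -1.e+00] gap 0.0727 F [ 0.2 -0.1 -0.1] j [ 0.17  0.49  0.01  1.98 -0.01  0.68 -1.98]
delta [-0.1 -2.3 67.3] |67.4| turn [0.04 0.04 0.04]
```

```bash
python3 -m handwheel '[{"grip":0.85,"delta_pos":[0,-2,20],"angular":[0,0,0]},{"grip":0.85,"delta_pos":[0,-2,40],"angular":[0,0,0]},{"grip":0.85,"delta_pos":[0,-2,55],"angular":[0,0,0]},{"grip":0.85,"delta_pos":[0,-2,64],"angular":[0,0,0]},{"grip":0.85,"delta_pos":[0,-2,66],"angular":[0,0,0]}]';python3 -m handwheel '[{"grip":0.6,"delta_pos":[0,0,0],"angular":[0,0,0]},{"grip":0.55,"delta_pos":[0,0,0],"angular":[0,0,0]},{"grip":0.55,"delta_pos":[0,0,0],"angular":[0,0,0]}]'; python3 go.py .5313 -.158 .003 -124
python3 - <<'E'
from h import *
from plant import bot
for n in("side",):
    c=bot.read_camera(n); pickle.dump(c,open(n+"2.pkl","wb")); 
    u=proj(c,[.52,-.15,.05])[0].astype(int); print(u)
    im=c["pixels"][max(0,u[1]-60):u[1]+60,u[0]-80:u[0]+80,::-1]; cv2.imwrite(f"pics/{n}2.png",cv2.resize(im,None,fx=4,fy=4))
E
```

```text
t: 2.28
eef_pos: [0.5314, -0.1579, 0.0039]
eef_rot: [0.0, 0.956, -0.292, -0.0]
wrist_force: [-0.6, -0.2, 0.9]
finger_gap: 0.0729
t: 2.53
eef_pos: [0.5325, -0.1581, 0.0055]
eef_rot: [-0.0, 0.956, -0.292, 0.001]
wrist_force: [-1.1, 0.7, 0.1]
finger_gap: 0.0467
t 2.53 pos [ 0.5325 -0.1581  0.0055] toolYyaw -123.93 zaxis [ 1.9e-03 -6.0e-04 -1.0e+00] gap 0.0467 F [-1.1  0.7  0.1] j [ 0.17  0.6   0.    2.   -0.    0.55 -1.98]
delta [-1.1  0.6  2.5] |2.8| turn [-0.03 -0.11  0.07]
[330 185]
```

View pics/side2.png

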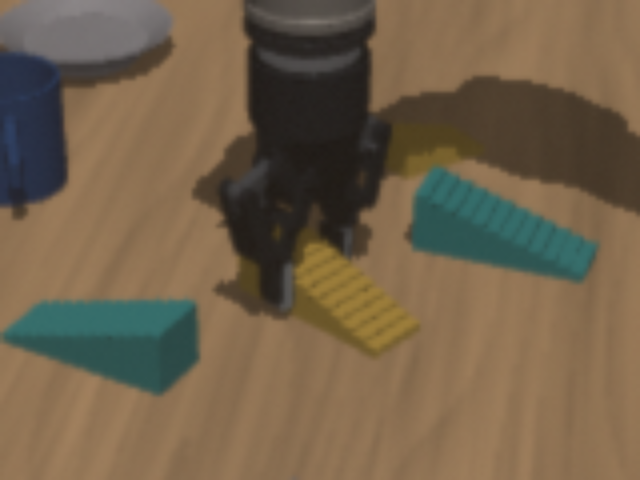

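```bash
python3 -m handwheel '[{"grip":0.55,"delta_pos":[0,0,1],"angular":[0,0,0]},{"grip":0.45,"delta_pos":[0,0,2],"angular":[0,0,0]},{"grip":0.3,"delta_pos":[0,0,2],"angular":[0,0,0]},{"grip":0.3,"delta_pos":[0,0,2],"angular":[0,0,0]},{"grip":0.3,"delta_pos":[0,0,2],"angular":[0,0,0]}]' 45;python3 -m handwheel '[{"grip":0.2,"delta_pos":[0,0,0],"angular":[0,0,0]},{"grip":0.2,"delta_pos":[0,0,0],"angular":[0,0,0]},{"grip":0.2,"delta_pos":[0,0,0],"angular":[0,0,0]}]'; python3 go.py
python3 - <<'E'
from h import *
from plant import bot
for n in("side",):
    c=bot.read_camera(n); pickle.dump(c,open(n+"3.pkl","wb")); 
    u=proj(c,[.52,-.15,.05])[0].astype(int); print(u)
    im=c["pixels"][max(0,u[1]-60):u[1]+60,u[0]-80:u[0]+80,::-1]; cv2.imwrite(f"pics/{n}3.png",cv2.resize(im,None,fx=4,fy=4))
E
```

```text
t: 3.0
eef_pos: [0.5322, -0.158, 0.0038]
eef_rot: [0.0, 0.957, -0.292, 0.001]
wrist_force: [-3.2, 0.9, 12.7]
finger_gap: 0.0436
t: 3.25
eef_pos: [0.5323, -0.158, 0.0038]
eef_rot: [0.0, 0.957, -0.292, 0.001]
wrist_force: [-3.4, 0.1, 12.6]
finger_gap: 0.0435
t 3.25 pos [ 0.5323 -0.158   0.0038] toolYyaw -123.91 zaxis [ 1.3e-03 -5.0e-04 -1.0e+00] gap 0.0435 F [-3.4  0.1 12.6] j [ 0.17  0.6   0.    2.   -0.    0.55 -1.98]
[330 185]
```

View pics/side3.png

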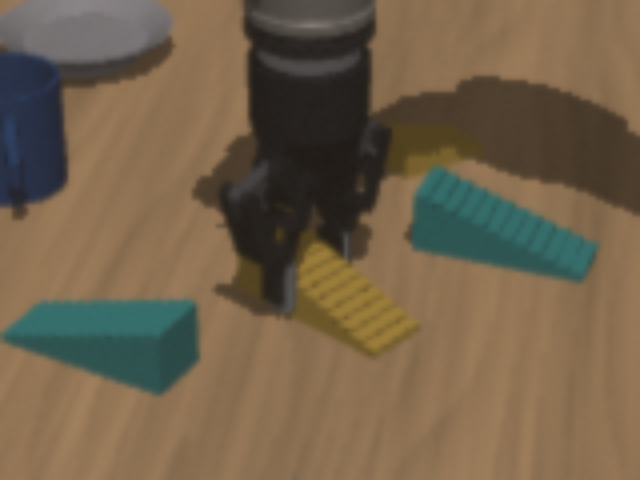

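```bash
python3 -m handwheel '[{"grip":0.2,"delta_pos":[0,0,-5],"angular":[0,0,0]},{"grip":0.2,"delta_pos":[0,0,-20],"angular":[0,0,0]},{"grip":0.2,"delta_pos":[0,0,-45],"angular":[0,0,0]},{"grip":0.2,"delta_pos":[0,0,-75],"angular":[0,0,0]},{"grip":0.2,"delta_pos":[0,0,-100],"angular":[0,0,0]}]' 60;  python3 -m handwheel '[{"grip":0.2,"delta_pos":[0,0,-5],"angular":[0,0,0]},{"grip":0.2,"delta_pos":[0,0,-5],"angular":[0,0,0]},{"grip":0.2,"delta_pos":[0,0,-5],"angular":[0,0,0]}]' 60; python3 go.py .4848 .1655 .110 52.8
python3 - <<'E'
from h import *
from plant import bot
for n in("side",):
    c=bot.read_camera(n); 
    u=proj(c,[.52,-.15,.1])[0].astype(int); print(u)
    im=c["pixels"][max(0,u[1]-60):u[1]+60,u[0]-80:u[0]+80,::-1]; cv2.imwrite(f"pics/{n}4.png",cv2.resize(im,None,fx=4,fy=4))
E
```

```text
t: 3.72
eef_pos: [0.5316, -0.1575, 0.1038]
eef_rot: [-0.0, 0.957, -0.292, -0.0]
wrist_force: [0.7, -0.3, -0.8]
finger_gap: 0.0433
t: 3.97
eef_pos: [0.5312, -0.1574, 0.1069]
eef_rot: [-0.0, 0.957, -0.292, -0.0]
wrist_force: [-0.5, -0.1, -1.2]
finger_gap: 0.0427
t 3.97 pos [ 0.5312 -0.1574  0.1069] toolYyaw -123.91 zaxis [-4.e-04  2.e-04 -1.e+00] gap 0.0427 F [-0.5 -0.1 -1.2] j [ 0.17  0.43  0.01  1.96 -0.01  0.75 -1.98]
delta [-218.7 -242.1   -3.1] |326.3| turn [-4.0000e-02  1.0000e-02 -1.7671e+02]
[331 168]
```

View pics/side4.png

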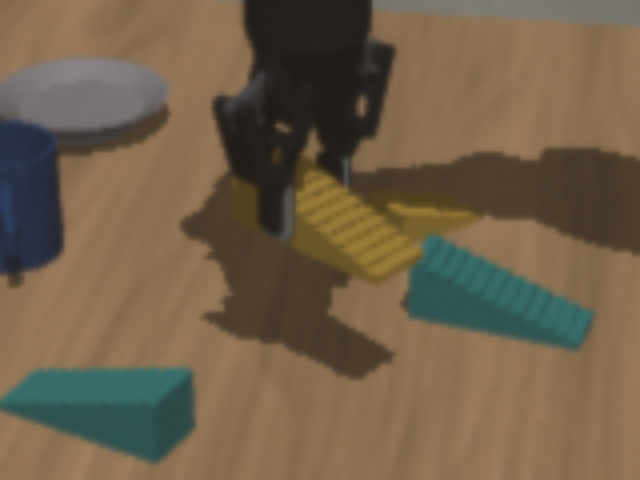

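The wedge is lifted and held. In the side view it spans about (230–420, 160–280) of the crop and looks level. Next I carry it over while turning.

```bash
python3 -m handwheel '[{"grip":0.2,"delta_pos":[-15,-16,0],"angular":[0,0,-7]},{"grip":0.2,"delta_pos":[-35,-39,0],"angular":[0,0,-14]},{"grip":0.2,"delta_pos":[-60,-67,0],"angular":[0,0,-21]},{"grip":0.2,"delta_pos":[-85,-94,0],"angular":[0,0,-28]},{"grip":0.2,"delta_pos":[-110,-121,0],"angular":[0,0,-35]}]';  python3 go.py .4848 .1655 .110 52.8
```

```text
t: 4.43
eef_pos: [0.5062, 0.0055, 0.1056]
eef_rot: [-0.0, 1.0, 0.012, -0.002]
wrist_force: [1.8, 0.0, -0.8]
finger_gap: 0.0432
t 4.43 pos [0.5062 0.0055 0.1056] toolYyaw -88.60 zaxis [-0.003 -0.    -1.   ] gap 0.0432 F [ 1.8  0.  -0.8] j [ 0.01  0.38 -0.18  2.05  0.1   0.72 -1.77]
delta [ -17.5 -160.5   -4.3] |161.5| turn [-2.200e-01  7.000e-02 -1.414e+02]
```

```bash
python3 -m handwheel '[{"grip":0.2,"delta_pos":[-2,-25,0],"angular":[0,0,-7]},{"grip":0.2,"delta_pos":[-5,-50,0],"angular":[0,0,-14]},{"grip":0.2,"delta_pos":[-7,-70,0],"angular":[0,0,-21]},{"grip":0.2,"delta_pos":[-10,-90,0],"angular":[0,0,-28]},{"grip":0.2,"delta_pos":[-12,-105,0],"angular":[0,0,-35]}]';  python3 go.py .4848 .1655 .110 52.8
```

```text
t: 4.85
eef_pos: [0.4923, 0.1108, 0.1057]
eef_rot: [-0.001, 0.95, 0.313, -0.001]
wrist_force: [-0.4, 0.7, -0.8]
finger_gap: 0.0433
t 4.85 pos [0.4923 0.1108 0.1057] toolYyaw -53.46 zaxis [-3.1e-03  3.0e-04 -1.0e+00] gap 0.0433 F [-0.4  0.7 -0.8] j [-0.06  0.39 -0.34  2.05  0.19  0.74 -1.45]
delta [ 26.6 -48.4  -4.2] |55.4| turn [-2.1000e-01 -2.0000e-02 -1.0626e+02]
```

```bash
python3 -m handwheel '[{"grip":0.2,"delta_pos":[6,-10,0],"angular":[0,0,-7]},{"grip":0.2,"delta_pos":[12,-20,0],"angular":[0,0,-14]},{"grip":0.2,"delta_pos":[17,-31,0],"angular":[0,0,-21]},{"grip":0.2,"delta_pos":[22,-40,0],"angular":[0,0,-28]},{"grip":0.2,"delta_pos":[27,-48,0],"angular":[0,0,-35]}]'; python3 -m handwheel '[{"grip":0.2,"delta_pos":[0,0,0],"angular":[0,0,-7]},{"grip":0.2,"delta_pos":[0,0,0],"angular":[0,0,-14]},{"grip":0.2,"delta_pos":[0,0,0],"angular":[0,0,-21]},{"grip":0.2,"delta_pos":[0,0,0],"angular":[0,0,-28]},{"grip":0.2,"delta_pos":[0,0,0],"angular":[0,0,-35]}]';  python3 go.py .4848 .1655 .069 52.8
```

```text
t: 5.27
eef_pos: [0.486, 0.1641, 0.1056]
eef_rot: [-0.001, 0.812, 0.584, -0.001]
wrist_force: [0.4, 0.3, -1.7]
finger_gap: 0.0431
t: 5.68
eef_pos: [0.4862, 0.1633, 0.1056]
eef_rot: [-0.001, 0.599, 0.801, -0.001]
wrist_force: [0.9, -0.5, -0.9]
finger_gap: 0.0431
t 5.68 pos [0.4862 0.1633 0.1056] toolYyaw 16.45 zaxis [-3.4e-03 -2.0e-04 -1.0e+00] gap 0.0431 F [ 0.9 -0.5 -0.9] j [ 0.07  0.45 -0.63  2.01  0.37  0.79 -0.49]
delta [ 2.5 -0.6 36.6] |36.7| turn [ -0.17  -0.1  -36.35]
```

```bash
python3 -m handwheel '[{"grip":0.2,"delta_pos":[0,0,6],"angular":[0,0,-7]},{"grip":0.2,"delta_pos":[1,0,14],"angular":[0,0,-14]},{"grip":0.2,"delta_pos":[2,0,22],"angular":[0,0,-21]},{"grip":0.2,"delta_pos":[2,-1,29],"angular":[0,0,-28]},{"grip":0.2,"delta_pos":[2.5,-1,34],"angular":[0,0,-34]}]';python3 -m handwheel '[{"grip":0.2,"delta_pos":[0,0,2.5],"angular":[0,0,-2]},{"grip":0.2,"delta_pos":[0,0,2.5],"angular":[0,0,-2.3]},{"grip":0.2,"delta_pos":[0,0,2.5],"angular":[0,0,-2.3]}]'; python3 go.py .4848 .1655 .069 52.8
python3 - <<'E'
from h import *
from plant import bot
for n in("side","top"):
    c=bot.read_camera(n); pickle.dump(c,open(n+"5.pkl","wb")); 
    u=proj(c,[.5,.18,.08])[0].astype(int); print(u)
    im=c["pixels"][max(0,u[1]-90):u[1]+90,u[0]-100:u[0]+100,::-1]; cv2.imwrite(f"pics/{n}5.png",cv2.resize(im,None,fx=3,fy=3))
E
```

```text
t: 6.1
eef_pos: [0.4841, 0.1652, 0.071]
eef_rot: [-0.002, 0.338, 0.941, -0.001]
wrist_force: [-0.4, 0.8, -0.3]
finger_gap: 0.0433
t: 6.35
eef_pos: [0.4848, 0.1655, 0.0695]
eef_rot: [-0.001, 0.323, 0.946, -0.0]
wrist_force: [0.5, -0.1, -0.7]
finger_gap: 0.0428
t 6.35 pos [0.4848 0.1655 0.0695] toolYyaw 52.33 zaxis [-2.9e-03  1.0e-04 -1.0e+00] gap 0.0428 F [ 0.5 -0.1 -0.7] j [ 0.14  0.55 -0.74  2.03  0.53  0.76 -0.01]
delta [0.  0.  0.5] |0.5| turn [-0.1  -0.13 -0.47]
[315 263]
[221 214]
```

View pics/side5.png

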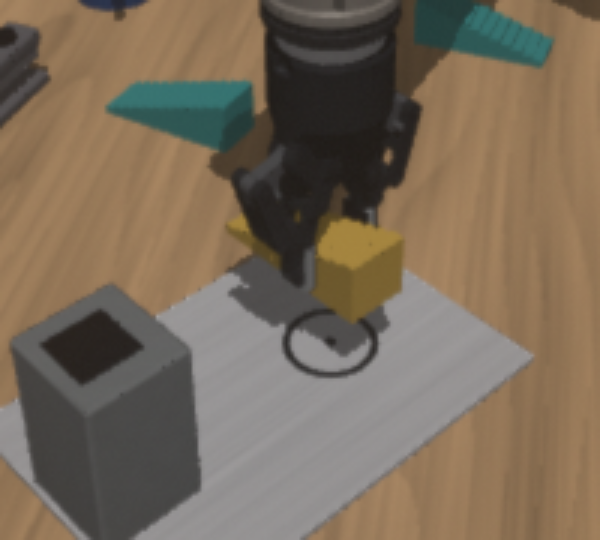

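View pics/top5.png

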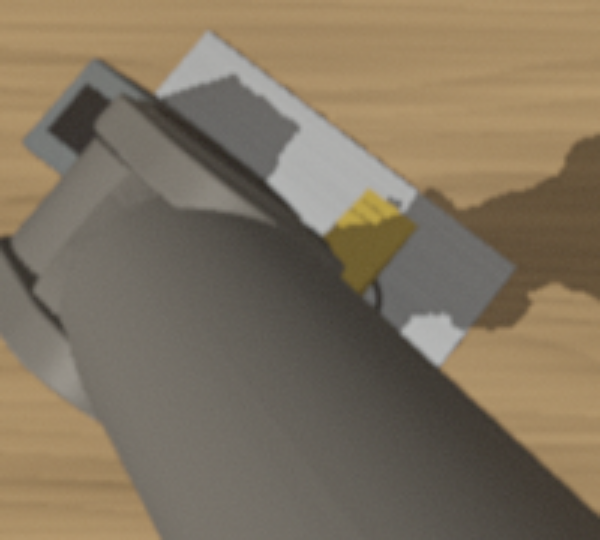

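```bash
python3 -m handwheel '[{"grip":0.2,"delta_pos":[0,0,0.5],"angular":[0.1,0.1,-0.5]},{"grip":0.2,"delta_pos":[0,0,0.5],"angular":[0.1,0.1,-0.5]},{"grip":0.2,"delta_pos":[0,0,0.5],"angular":[0.1,0.1,-0.5]}]'; python3 go.py .4848 .1655 .069 52.8
python3 - <<'E'
from h import *
for n in("side","top"):
    c=pickle.load(open(n+"5.pkl","rb")); h=cv2.cvtColor(c["pixels"],cv2.COLOR_RGB2HSV)
    m=cv2.inRange(h,(20,140,35),(33,255,255)); 
    P=cloud(c,m>0); g=np.linalg.norm(P[:,:2]-[.4848,.1655],axis=1)<.12; P=P[g]
    a=np.radians(-37.2); A=np.array([np.cos(a),np.sin(a)]);B=np.array([-A[1],A[0]])
    q=P[:,:2]-[.4848,.1655]; s=q@A; d=q@B
    print(n,len(P),"s",np.percentile(s,[1,99]),"(-.044,.076) d",np.percentile(d,[1,99]),"z",np.percentile(P[:,2],[1,99]))
    for e in np.arange(-.044,.08,.012):
        k=abs(s-e)<.006
        if k.sum()>5: print("  s %.3f"%e,k.sum(),"z pct",np.percentile(P[k,2],[3,50,97]).round(4),"exp top %.4f"%(.065+.045-(e+.044)/3))
E
```

```text
t: 6.7
eef_pos: [0.486, 0.1658, 0.0704]
eef_rot: [-0.001, 0.318, 0.948, -0.0]
wrist_force: [-0.2, 0.4, -1.0]
finger_gap: 0.0431
t 6.70 pos [0.486  0.1658 0.0704] toolYyaw 52.87 zaxis [-2.1e-03 -3.0e-04 -1.0e+00] gap 0.0431 F [-0.2  0.4 -1. ] j [ 0.14  0.55 -0.74  2.03  0.53  0.77 -0.  ]
delta [ 0.8 -0.9  1.4] |1.9| turn [-0.09 -0.09  0.07]
side 846 s [-0.04241116  0.07434673] (-.044,.076) d [-0.02145917  0.02287506] z [0.06953087 0.11141732]
  s -0.044 312 z pct [0.071  0.0922 0.111 ] exp top 0.1100
  s -0.032 153 z pct [0.0732 0.1068 0.1114] exp top 0.1060
  s -0.020 146 z pct [0.0718 0.1033 0.1078] exp top 0.1020
  s -0.008 84 z pct [0.0739 0.1007 0.1043] exp top 0.0980
  s 0.004 43 z pct [0.0953 0.0974 0.1001] exp top 0.0940
  s 0.016 23 z pct [0.0921 0.0937 0.1082] exp top 0.0900
  s 0.028 14 z pct [0.0698 0.0774 0.0905] exp top 0.0860
  s 0.040 15 z pct [0.072  0.0757 0.0854] exp top 0.0820
  s 0.052 18 z pct [0.0693 0.0757 0.08  ] exp top 0.0780
  s 0.064 20 z pct [0.0694 0.0764 0.0796] exp top 0.0740
  s 0.076 18 z pct [0.0703 0.0731 0.0749] exp top 0.0700
top 475 s [0.02055386 0.07515165] (-.044,.076) d [-0.01968358  0.02070938] z [0.07079759 0.09075166]
  s 0.016 11 z pct [0.0878 0.0895 0.0908] exp top 0.0900
  s 0.028 75 z pct [0.0832 0.0865 0.0911] exp top 0.0860
  s 0.040 113 z pct [0.0802 0.0831 0.0875] exp top 0.0820
  s 0.052 114 z pct [0.0759 0.0791 0.082 ] exp top 0.0780
  s 0.064 110 z pct [0.072  0.0757 0.0784] exp top 0.0740
  s 0.076 52 z pct [0.0704 0.0725 0.0751] exp top 0.0700
```

Measured: the wedge is level, centred on the mark within about 2 mm, and at the right height, with its left side towards the lens. I hold here for more than a second.

```bash
for i in 1; do :; done
python3 -m handwheel '[{"grip":0.2,"delta_pos":[0,0,0],"angular":[0,0,0]},{"grip":0.2,"delta_pos":[0,0,0],"angular":[0,0,0]},{"grip":0.2,"delta_pos":[0,0,0],"angular":[0,0,0]},{"grip":0.2,"delta_pos":[0,0,0],"angular":[0,0,0]},{"grip":0.2,"delta_pos":[0,0,0],"angular":[0,0,0]}]'
python3 -m handwheel '[{"grip":0.2,"delta_pos":[0,0,0],"angular":[0,0,0]},{"grip":0.2,"delta_pos":[0,0,0],"angular":[0,0,0]},{"grip":0.2,"delta_pos":[0,0,0],"angular":[0,0,0]},{"grip":0.2,"delta_pos":[0,0,0],"angular":[0,0,0]},{"grip":0.2,"delta_pos":[0,0,0],"angular":[0,0,0]}]'
python3 -m handwheel '[{"grip":0.2,"delta_pos":[0,0,0],"angular":[0,0,0]},{"grip":0.2,"delta_pos":[0,0,0],"angular":[0,0,0]},{"grip":0.2,"delta_pos":[0,0,0],"angular":[0,0,0]},{"grip":0.2,"delta_pos":[0,0,0],"angular":[0,0,0]},{"grip":0.2,"delta_pos":[0,0,0],"angular":[0,0,0]}]'
python3 -m handwheel '[{"grip":0.2,"delta_pos":[0,0,0],"angular":[0,0,0]},{"grip":0.2,"delta_pos":[0,0,0],"angular":[0,0,0]},{"grip":0.2,"delta_pos":[0,0,0],"angular":[0,0,0]},{"grip":0.2,"delta_pos":[0,0,0],"angular":[0,0,0]},{"grip":0.2,"delta_pos":[0,0,0],"angular":[0,0,0]}]'
python3 go.py .4848 .1655 .069 52.8
```

```text
t: 7.12
eef_pos: [0.4858, 0.1657, 0.0703]
eef_rot: [-0.001, 0.318, 0.948, -0.001]
wrist_force: [0.5, -0.2, -1.4]
finger_gap: 0.043
t: 7.53
eef_pos: [0.4858, 0.1657, 0.0703]
eef_rot: [-0.001, 0.318, 0.948, -0.001]
wrist_force: [-0.5, 0.2, -1.1]
finger_gap: 0.043
t: 7.95
eef_pos: [0.4858, 0.1657, 0.0703]
eef_rot: [-0.001, 0.318, 0.948, -0.001]
wrist_force: [-0.6, -0.3, -2.0]
finger_gap: 0.0429
t: 8.37
eef_pos: [0.4859, 0.1657, 0.0703]
eef_rot: [-0.001, 0.318, 0.948, -0.001]
wrist_force: [0.6, 0.5, -0.8]
finger_gap: 0.0432
t 8.37 pos [0.4859 0.1657 0.0703] toolYyaw 52.88 zaxis [-2.4e-03 -3.0e-04 -1.0e+00] gap 0.0432 F [ 0.6  0.5 -0.8] j [ 0.14  0.55 -0.74  2.03  0.53  0.77 -0.  ]
delta [ 0.7 -0.8  1.3] |1.7| turn [-0.1  -0.1   0.08]
```

```bash
python3 -m handwheel '[{"grip":0.2,"delta_pos":[0,0,0],"angular":[0,0,5]},{"grip":0.2,"delta_pos":[0,0,0],"angular":[0,0,12]},{"grip":0.2,"delta_pos":[0,0,0],"angular":[0,0,19]},{"grip":0.2,"delta_pos":[0,0,0],"angular":[0,0,26]},{"grip":0.2,"delta_pos":[0,0,0],"angular":[0,0,33]}]'
python3 -m handwheel '[{"grip":0.2,"delta_pos":[0,0,0],"angular":[0,0,7]},{"grip":0.2,"delta_pos":[0,0,0],"angular":[0,0,14]},{"grip":0.2,"delta_pos":[0,0,0],"angular":[0,0,21]},{"grip":0.2,"delta_pos":[0,0,0],"angular":[0,0,28]},{"grip":0.2,"delta_pos":[0,0,0],"angular":[0,0,35]}]'
python3 -m handwheel '[{"grip":0.2,"delta_pos":[0,0,0],"angular":[0,0,7]},{"grip":0.2,"delta_pos":[0,0,0],"angular":[0,0,14]},{"grip":0.2,"delta_pos":[0,0,0],"angular":[0,0,19]},{"grip":0.2,"delta_pos":[0,0,0],"angular":[0,0,22]},{"grip":0.2,"delta_pos":[0,0,0],"angular":[0,0,22]}]'
python3 go.py .4848 .1655 .069 -37.2
```

```text
t: 8.78
eef_pos: [0.4858, 0.1657, 0.0703]
eef_rot: [-0.001, 0.577, 0.817, -0.001]
wrist_force: [-0.2, 0.3, -1.0]
finger_gap: 0.043
t: 9.2
eef_pos: [0.4858, 0.1658, 0.0703]
eef_rot: [-0.001, 0.796, 0.606, -0.001]
wrist_force: [-0.1, -0.2, -1.4]
finger_gap: 0.0433
t: 9.62
eef_pos: [0.4858, 0.1659, 0.0704]
eef_rot: [-0.0, 0.896, 0.445, -0.001]
wrist_force: [0.4, -0.2, -0.6]
finger_gap: 0.0431
t 9.62 pos [0.4858 0.1659 0.0704] toolYyaw -37.20 zaxis [-2.3e-03 -4.0e-04 -1.0e+00] gap 0.0431 F [ 0.4 -0.2 -0.6] j [-0.15  0.46 -0.36  2.05  0.26  0.68 -1.33]
delta [-1.  -0.5  1.4] |1.8| turn [-0.09  0.1   0.  ]
```

Yaw is exact. I hold here and take a picture.

```bash
python3 -m handwheel '[{"grip":0.2,"delta_pos":[0,0,0],"angular":[0,0,0]},{"grip":0.2,"delta_pos":[0,0,0],"angular":[0,0,0]},{"grip":0.2,"delta_pos":[0,0,0],"angular":[0,0,0]},{"grip":0.2,"delta_pos":[0,0,0],"angular":[0,0,0]},{"grip":0.2,"delta_pos":[0,0,0],"angular":[0,0,0]}]'
python3 -m handwheel '[{"grip":0.2,"delta_pos":[0,0,0],"angular":[0,0,0]},{"grip":0.2,"delta_pos":[0,0,0],"angular":[0,0,0]},{"grip":0.2,"delta_pos":[0,0,0],"angular":[0,0,0]},{"grip":0.2,"delta_pos":[0,0,0],"angular":[0,0,0]},{"grip":0.2,"delta_pos":[0,0,0],"angular":[0,0,0]}]'
python3 -m handwheel '[{"grip":0.2,"delta_pos":[0,0,0],"angular":[0,0,0]},{"grip":0.2,"delta_pos":[0,0,0],"angular":[0,0,0]},{"grip":0.2,"delta_pos":[0,0,0],"angular":[0,0,0]},{"grip":0.2,"delta_pos":[0,0,0],"angular":[0,0,0]},{"grip":0.2,"delta_pos":[0,0,0],"angular":[0,0,0]}]'
python3 -m handwheel '[{"grip":0.2,"delta_pos":[0,0,0],"angular":[0,0,0]},{"grip":0.2,"delta_pos":[0,0,0],"angular":[0,0,0]},{"grip":0.2,"delta_pos":[0,0,0],"angular":[0,0,0]}]'
python3 - <<'E'
from h import *
from plant import bot
for n in("side","top"):
    c=bot.read_camera(n); pickle.dump(c,open(n+"6.pkl","wb")); 
    u=proj(c,[.5,.18,.08])[0].astype(int); print(u)
    im=c["pixels"][max(0,u[1]-90):u[1]+90,u[0]-100:u[0]+100,::-1]; cv2.imwrite(f"pics/{n}6.png",cv2.resize(im,None,fx=3,fy=3))
E
python3 go.py
```

```text
t: 10.03
eef_pos: [0.4858, 0.1656, 0.0703]
eef_rot: [-0.0, 0.895, 0.445, -0.001]
wrist_force: [0.2, -0.1, -0.9]
finger_gap: 0.0431
t: 10.45
eef_pos: [0.4858, 0.1657, 0.0703]
eef_rot: [-0.0, 0.895, 0.445, -0.001]
wrist_force: [0.4, -0.3, -1.3]
finger_gap: 0.0432
t: 10.87
eef_pos: [0.4859, 0.1657, 0.0703]
eef_rot: [-0.0, 0.895, 0.445, -0.001]
wrist_force: [0.2, -0.3, -1.7]
finger_gap: 0.0428
t: 11.12
eef_pos: [0.4858, 0.1657, 0.0703]
eef_rot: [-0.0, 0.895, 0.445, -0.001]
wrist_force: [-0.4, -0.1, -0.7]
finger_gap: 0.043
[315 263]
[221 214]
t 11.22 pos [0.4858 0.1657 0.0703] toolYyaw -37.12 zaxis [-2.4e-03 -3.0e-04 -1.0e+00] gap 0.0427 F [ 0.3  0.2 -1.1] j [-0.15  0.46 -0.37  2.05  0.26  0.68 -1.33]
```

View pics/side6.png

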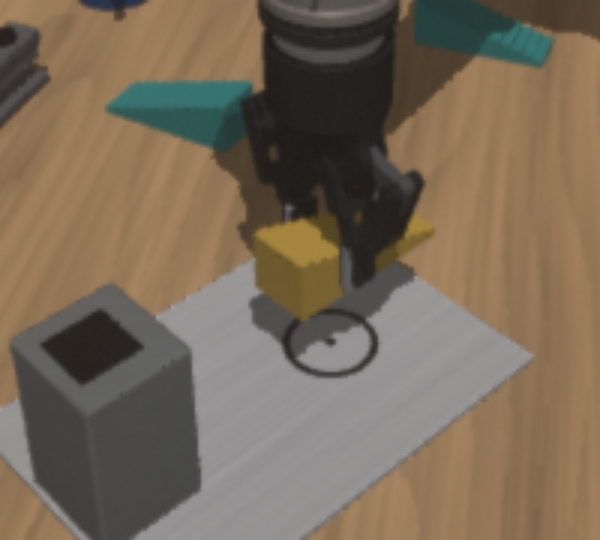

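The side view shows the thick end, around crop (280,270), pointing towards the lens with the thin edge away. Next I turn to the right side and hold.

```bash
python3 -m handwheel '[{"grip":0.2,"delta_pos":[0,0,0],"angular":[0,0,5]},{"grip":0.2,"delta_pos":[0,0,0],"angular":[0,0,12]},{"grip":0.2,"delta_pos":[0,0,0],"angular":[0,0,19]},{"grip":0.2,"delta_pos":[0,0,0],"angular":[0,0,26]},{"grip":0.2,"delta_pos":[0,0,0],"angular":[0,0,33]}]'
python3 -m handwheel '[{"grip":0.2,"delta_pos":[0,0,0],"angular":[0,0,7]},{"grip":0.2,"delta_pos":[0,0,0],"angular":[0,0,14]},{"grip":0.2,"delta_pos":[0,0,0],"angular":[0,0,21]},{"grip":0.2,"delta_pos":[0,0,0],"angular":[0,0,28]},{"grip":0.2,"delta_pos":[0,0,0],"angular":[0,0,35]}]'
python3 -m handwheel '[{"grip":0.2,"delta_pos":[0,0,0],"angular":[0,0,7]},{"grip":0.2,"delta_pos":[0,0,0],"angular":[0,0,14]},{"grip":0.2,"delta_pos":[0,0,0],"angular":[0,0,19]},{"grip":0.2,"delta_pos":[0,0,0],"angular":[0,0,22]},{"grip":0.2,"delta_pos":[0,0,0],"angular":[0,0,22]}]'
python3 go.py .4848 .1655 .069 -127.2
```

```text
t: 11.63
eef_pos: [0.4858, 0.1657, 0.0703]
eef_rot: [-0.0, 0.986, 0.17, -0.001]
wrist_force: [1.0, 0.1, -1.1]
finger_gap: 0.0429
t: 12.05
eef_pos: [0.4858, 0.1658, 0.0703]
eef_rot: [0.0, 0.991, -0.134, -0.001]
wrist_force: [0.2, 0.1, -0.8]
finger_gap: 0.0434
t: 12.47
eef_pos: [0.4858, 0.1659, 0.0703]
eef_rot: [0.001, 0.948, -0.319, -0.001]
wrist_force: [-0.4, 0.1, -1.1]
finger_gap: 0.0435
t 12.47 pos [0.4858 0.1659 0.0703] toolYyaw -127.20 zaxis [-2.4e-03 -4.0e-04 -1.0e+00] gap 0.0435 F [-0.4  0.1 -1.1] j [-0.47  0.44  0.03  2.07 -0.02  0.64 -2.65]
delta [-0.5  0.9  1.3] |1.7| turn [0.1  0.09 0.  ]
```

```bash
python3 -m handwheel '[{"grip":0.2,"delta_pos":[0,0,0],"angular":[0,0,0]},{"grip":0.2,"delta_pos":[0,0,0],"angular":[0,0,0]},{"grip":0.2,"delta_pos":[0,0,0],"angular":[0,0,0]},{"grip":0.2,"delta_pos":[0,0,0],"angular":[0,0,0]},{"grip":0.2,"delta_pos":[0,0,0],"angular":[0,0,0]}]'
python3 -m handwheel '[{"grip":0.2,"delta_pos":[0,0,0],"angular":[0,0,0]},{"grip":0.2,"delta_pos":[0,0,0],"angular":[0,0,0]},{"grip":0.2,"delta_pos":[0,0,0],"angular":[0,0,0]},{"grip":0.2,"delta_pos":[0,0,0],"angular":[0,0,0]},{"grip":0.2,"delta_pos":[0,0,0],"angular":[0,0,0]}]'
python3 -m handwheel '[{"grip":0.2,"delta_pos":[0,0,0],"angular":[0,0,0]},{"grip":0.2,"delta_pos":[0,0,0],"angular":[0,0,0]},{"grip":0.2,"delta_pos":[0,0,0],"angular":[0,0,0]},{"grip":0.2,"delta_pos":[0,0,0],"angular":[0,0,0]},{"grip":0.2,"delta_pos":[0,0,0],"angular":[0,0,0]}]'
python3 -m handwheel '[{"grip":0.2,"delta_pos":[0,0,0],"angular":[0,0,0]},{"grip":0.2,"delta_pos":[0,0,0],"angular":[0,0,0]},{"grip":0.2,"delta_pos":[0,0,0],"angular":[0,0,0]}]'
python3 - <<'E'
from h import *
from plant import bot
c0=pickle.load(open("side.pkl","rb"))
for n in("side","top"):
    c=bot.read_camera(n); pickle.dump(c,open(n+"7.pkl","wb")); 
    u=proj(c,[.5,.18,.08])[0].astype(int)
    im=c["pixels"][max(0,u[1]-90):u[1]+90,u[0]-100:u[0]+100,::-1]; cv2.imwrite(f"pics/{n}7.png",cv2.resize(im,None,fx=3,fy=3))
    h=cv2.cvtColor(c["pixels"],cv2.COLOR_RGB2HSV)
    m=cv2.inRange(h,(20,140,35),(33,255,255)); 
    P=cloud(c,m>0); mk=np.array([.4848,.1655]); P=P[np.linalg.norm(P[:,:2]-mk,axis=1)<.12]
    a=np.radians(142.8); A=np.array([np.cos(a),np.sin(a)]);B=np.array([-A[1],A[0]])
    q=P[:,:2]-mk; s=q@A; d=q@B
    print(n,len(P),"s",np.percentile(s,[1,99]),"d",np.percentile(d,[1,99]),"z",np.percentile(P[:,2],[1,99]))
    for e in np.arange(-.044,.08,.024):
        k=abs(s-e)<.006
        if k.sum()>5: print("  s %.3f"%e,k.sum(),"z pct",np.percentile(P[k,2],[3,50,97]).round(4),"exp top %.4f"%(.066+.045-(e+.044)/3))
E
python3 go.py .4848 .1655 .014 -127.2
```

```text
t: 12.88
eef_pos: [0.4858, 0.1656, 0.0703]
eef_rot: [0.001, 0.948, -0.318, -0.001]
wrist_force: [-0.1, -0.2, -1.5]
finger_gap: 0.043
t: 13.3
eef_pos: [0.4858, 0.1657, 0.0703]
eef_rot: [0.001, 0.948, -0.318, -0.001]
wrist_force: [0.1, 0.3, -1.9]
finger_gap: 0.0431
t: 13.72
eef_pos: [0.4858, 0.1657, 0.0703]
eef_rot: [0.001, 0.948, -0.318, -0.001]
wrist_force: [0.2, -0.7, -1.0]
finger_gap: 0.0431
t: 13.97
eef_pos: [0.4858, 0.1657, 0.0703]
eef_rot: [0.001, 0.948, -0.318, -0.001]
wrist_force: [-0.5, 0.7, -1.2]
finger_gap: 0.0429
side 1068 s [-0.03257195  0.07526923] d [-0.02326357  0.02072382] z [0.0711967  0.10266366]
  s -0.020 19 z pct [0.088  0.1026 0.1058] exp top 0.1030
  s 0.004 109 z pct [0.0928 0.096  0.0993] exp top 0.0950
  s 0.028 164 z pct [0.0716 0.0878 0.0918] exp top 0.0870
  s 0.052 152 z pct [0.0732 0.0805 0.0838] exp top 0.0790
  s 0.076 69 z pct [0.0712 0.0742 0.0764] exp top 0.0710
top 191 s [-0.04114861  0.07254672] d [-0.02009246  0.07512813] z [0.07165061 0.43315781]
  s -0.044 26 z pct [0.1076 0.1092 0.1111] exp top 0.1110
  s 0.028 24 z pct [0.0833 0.0877 0.0916] exp top 0.0870
  s 0.052 28 z pct [0.0775 0.0801 0.0839] exp top 0.0790
  s 0.076 10 z pct [0.0714 0.0725 0.0749] exp top 0.0710
t 14.07 pos [0.4858 0.1657 0.0703] toolYyaw -127.11 zaxis [-2.4e-03 -4.0e-04 -1.0e+00] gap 0.0431 F [-0.6 -0.7 -1.6] j [-0.47  0.44  0.02  2.07 -0.02  0.64 -2.65]
delta [-0.6  0.7 56.3] |56.3| turn [0.1  0.1  0.09]
```

View pics/side7.png

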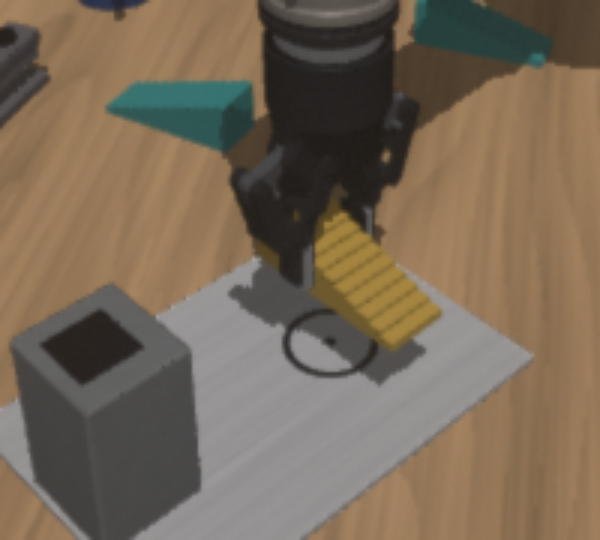

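View pics/top7.png

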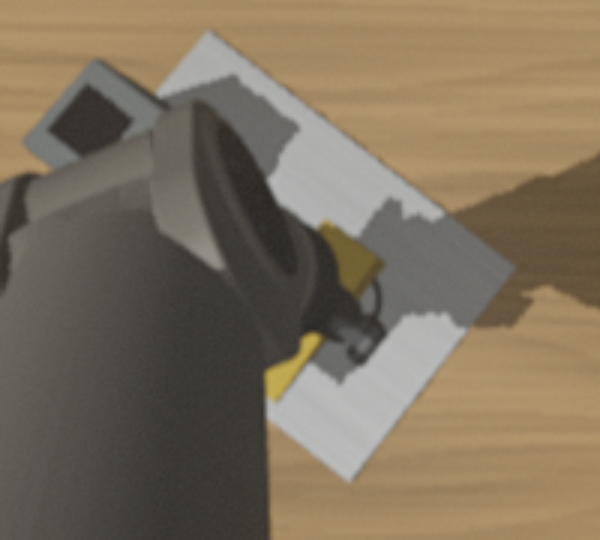

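The side view shows the right side towards the lens and the wedge level over the ring at crop (330,340). I lower it now.

```bash
python3 -m handwheel '[{"grip":0.2,"delta_pos":[0,0,6],"angular":[0,0,0]},{"grip":0.2,"delta_pos":[0,0,16],"angular":[0,0,0]},{"grip":0.2,"delta_pos":[-0.5,0.5,28],"angular":[0,0,0]},{"grip":0.2,"delta_pos":[-0.5,0.5,40],"angular":[0,0,0]},{"grip":0.2,"delta_pos":[-0.5,0.5,48],"angular":[0,0,0]}]'
python3 -m handwheel '[{"grip":0.2,"delta_pos":[0,0,2],"angular":[0,0,0]},{"grip":0.2,"delta_pos":[0,0,4],"angular":[0,0,0]},{"grip":0.2,"delta_pos":[0,0,5],"angular":[0,0,0]},{"grip":0.2,"delta_pos":[0,0,6],"angular":[0,0,0]},{"grip":0.2,"delta_pos":[0,0,6],"angular":[0,0,0]}]'
python3 go.py .4848 .1655 .0098 -127.2
```

```text
t: 14.48
eef_pos: [0.4841, 0.1652, 0.0205]
eef_rot: [0.001, 0.948, -0.318, -0.002]
wrist_force: [-0.5, -0.3, -1.0]
finger_gap: 0.043
t: 14.9
eef_pos: [0.4853, 0.1657, 0.0166]
eef_rot: [0.0, 0.948, -0.318, -0.001]
wrist_force: [0.4, 0.5, -1.0]
finger_gap: 0.0431
t 14.90 pos [0.4853 0.1657 0.0166] toolYyaw -127.12 zaxis [-1.8e-03 -1.0e-04 -1.0e+00] gap 0.0431 F [ 0.4  0.5 -1. ] j [-0.47  0.53  0.02  2.09 -0.02  0.52 -2.65]
delta [-0.3  0.4  6.8] |6.8| turn [0.07 0.08 0.08]
```

```bash
python3 -m handwheel '[{"grip":0.2,"delta_pos":[0,0,1],"angular":[0,0,0]},{"grip":0.2,"delta_pos":[0,0,2],"angular":[0,0,0]},{"grip":0.2,"delta_pos":[0,0,3],"angular":[0,0,0]},{"grip":0.2,"delta_pos":[0,0,4],"angular":[0,0,0]},{"grip":0.2,"delta_pos":[0,0,4],"angular":[0,0,0]}]'
python3 -m handwheel '[{"grip":0.2,"delta_pos":[0,0,0.5],"angular":[0,0,0]},{"grip":0.2,"delta_pos":[0,0,1],"angular":[0,0,0]},{"grip":0.2,"delta_pos":[0,0,1.5],"angular":[0,0,0]},{"grip":0.2,"delta_pos":[0,0,1.5],"angular":[0,0,0]}]'
python3 go.py .4848 .1655 .0098 -127.2
```

```text
t: 15.32
eef_pos: [0.4849, 0.1655, 0.0122]
eef_rot: [0.001, 0.948, -0.318, -0.001]
wrist_force: [-0.1, 0.3, -0.8]
finger_gap: 0.0429
t: 15.65
eef_pos: [0.4849, 0.1656, 0.0107]
eef_rot: [0.001, 0.948, -0.318, -0.001]
wrist_force: [-0.7, -0.6, -1.1]
finger_gap: 0.0428
t 15.65 pos [0.4849 0.1656 0.0107] toolYyaw -127.12 zaxis [-2.6e-03 -4.0e-04 -1.0e+00] gap 0.0428 F [-0.7 -0.6 -1.1] j [-0.46  0.54  0.02  2.09 -0.02  0.51 -2.65]
delta [-0.1  0.1  0.9] |0.9| turn [0.11 0.1  0.08]
```

```bash
python3 -m handwheel '[{"grip":0.2,"delta_pos":[0,0,0.5],"angular":[0,0,0]},{"grip":0.2,"delta_pos":[0,0,1],"angular":[0,0,0]},{"grip":0.2,"delta_pos":[0,0,1],"angular":[0,0,0]},{"grip":0.2,"delta_pos":[0,0,1],"angular":[0,0,0]}]'
python3 go.py .4848 .1655 .0098 -127.2
python3 -m handwheel '[{"grip":0.2,"delta_pos":[0,0,0.5],"angular":[0,0,0]},{"grip":0.2,"delta_pos":[0,0,0.5],"angular":[0,0,0]},{"grip":0.2,"delta_pos":[0,0,0.5],"angular":[0,0,0]}]'
python3 go.py .4848 .1655 .0098 -127.2
python3 - <<'E'
from h import *
from plant import bot
c=bot.read_camera("side"); u=proj(c,[.49,.17,.03])[0].astype(int)
im=c["pixels"][max(0,u[1]-60):u[1]+60,u[0]-80:u[0]+80,::-1]; cv2.imwrite("pics/side8.png",cv2.resize(im,None,fx=5,fy=5))
E
```

```text
t: 15.98
eef_pos: [0.485, 0.1656, 0.01]
eef_rot: [0.0, 0.948, -0.318, -0.001]
wrist_force: [-1.0, -0.2, 2.0]
finger_gap: 0.043
t 15.98 pos [0.485  0.1656 0.01  ] toolYyaw -127.12 zaxis [-2.3e-03 -3.0e-04 -1.0e+00] gap 0.0430 F [-1.  -0.2  2. ] j [-0.46  0.54  0.02  2.09 -0.02  0.51 -2.65]
delta [-0.1  0.2  0.2] |0.3| turn [0.09 0.1  0.08]
t: 16.23
eef_pos: [0.485, 0.1656, 0.0099]
eef_rot: [0.0, 0.948, -0.318, -0.001]
wrist_force: [-3.0, -1.5, 8.9]
finger_gap: 0.0428
t 16.23 pos [0.485  0.1656 0.0099] toolYyaw -127.12 zaxis [-2.4e-03 -2.0e-04 -1.0e+00] gap 0.0428 F [-3.  -1.5  8.9] j [-0.46  0.55  0.02  2.09 -0.02  0.51 -2.65]
delta [-0.1  0.2  0.1] |0.2| turn [0.09 0.1  0.08]
```

View pics/side8.png

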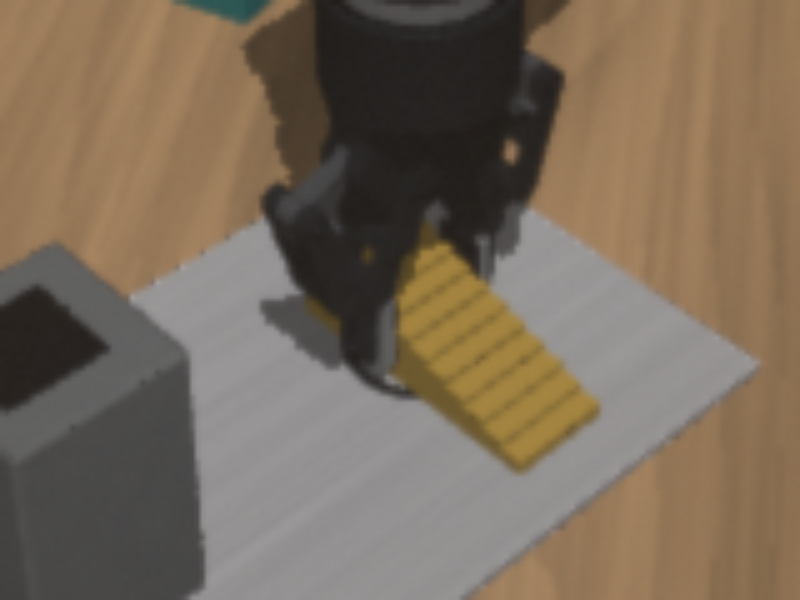

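Contact is felt (9 N), and the picture shows the wedge on the ring, flat on the plate. I open gradually while holding, then rise.

```bash
python3 -m handwheel '[{"grip":0.52,"delta_pos":[0,0,0],"angular":[0,0,0]},{"grip":0.56,"delta_pos":[0,0,0],"angular":[0,0,0]},{"grip":0.62,"delta_pos":[0,0,0],"angular":[0,0,0]},{"grip":0.7,"delta_pos":[0,0,-1],"angular":[0,0,0]},{"grip":0.75,"delta_pos":[0,0,-1],"angular":[0,0,0]}]' 20
python3 -m handwheel '[{"grip":0.8,"delta_pos":[0,0,0],"angular":[0,0,0]},{"grip":0.8,"delta_pos":[0,0,0],"angular":[0,0,0]},{"grip":0.8,"delta_pos":[0,0,-2],"angular":[0,0,0]}]'
python3 go.py .4848 .1655 .15 -127.2
```

```text
t: 16.7
eef_pos: [0.485, 0.1656, 0.0103]
eef_rot: [0.001, 0.948, -0.318, -0.001]
wrist_force: [0.0, 0.0, 1.0]
finger_gap: 0.0636
t: 16.95
eef_pos: [0.4848, 0.1655, 0.0121]
eef_rot: [0.001, 0.948, -0.318, -0.001]
wrist_force: [-0.9, -0.6, -0.5]
finger_gap: 0.0685
t 16.95 pos [0.4848 0.1655 0.0121] toolYyaw -127.11 zaxis [-3.e-03 -6.e-04 -1.e+00] gap 0.0685 F [-0.9 -0.6 -0.5] j [-0.46  0.54  0.02  2.09 -0.02  0.51 -2.65]
delta [  -0.3    0.3 -137.9] |137.9| turn [0.13 0.12 0.09]
```

```bash
python3 -m handwheel '[{"grip":0.8,"delta_pos":[0,0,-10],"angular":[0,0,0]},{"grip":0.8,"delta_pos":[0,0,-35],"angular":[0,0,0]},{"grip":0.8,"delta_pos":[0,0,-70],"angular":[0,0,0]},{"grip":0.8,"delta_pos":[0,0,-105],"angular":[0,0,0]},{"grip":0.8,"delta_pos":[0,0,-140],"angular":[0,0,0]}]'
python3 -m handwheel '[{"grip":0.8,"delta_pos":[0,0,-20],"angular":[0,0,0]},{"grip":0.8,"delta_pos":[0,0,-40],"angular":[0,0,0]},{"grip":0.8,"delta_pos":[0,0,-50],"angular":[0,0,0]},{"grip":0.8,"delta_pos":[0,0,-50],"angular":[0,0,0]}]'
python3 go.py .5 -.02 .2 -127.2
```

```text
t: 17.37
eef_pos: [0.4849, 0.1654, 0.1545]
eef_rot: [0.001, 0.948, -0.318, -0.001]
wrist_force: [0.9, 0.9, -0.1]
finger_gap: 0.0682
t: 17.7
eef_pos: [0.4868, 0.1662, 0.2051]
eef_rot: [-0.001, 0.948, -0.318, 0.001]
wrist_force: [-0.0, 0.3, -0.8]
finger_gap: 0.0683
t 17.70 pos [0.4868 0.1662 0.2051] toolYyaw -127.13 zaxis [ 0.0021  0.0019 -1.    ] gap 0.0683 F [-0.   0.3 -0.8] j [-0.48  0.24  0.04  1.97 -0.01  0.93 -2.66]
delta [122.9 140.5   4.8] |186.7| turn [-0.16 -0.03  0.07]
```

```bash
python3 -m handwheel '[{"grip":0.8,"delta_pos":[20,23,0],"angular":[0,0,0]},{"grip":0.8,"delta_pos":[45,51,0],"angular":[0,0,0]},{"grip":0.8,"delta_pos":[70,80,0],"angular":[0,0,0]},{"grip":0.8,"delta_pos":[95,109,0],"angular":[0,0,0]},{"grip":0.8,"delta_pos":[120,137,0],"angular":[0,0,0]}]'
python3 -m handwheel '[{"grip":0.8,"delta_pos":[0,0,0],"angular":[0,0,0]},{"grip":0.8,"delta_pos":[0,0,0],"angular":[0,0,0]},{"grip":0.8,"delta_pos":[0,0,0],"angular":[0,0,0]}]'
python3 go.py
python3 - <<'E'
from h import *
from plant import bot
for n in("side","top"):
    c=bot.read_camera(n); cv2.imwrite(f"pics/{n}9.png",c["pixels"][:,:,::-1])
    h=cv2.cvtColor(c["pixels"],cv2.COLOR_RGB2HSV)
    m=cv2.inRange(h,(20,140,35),(33,255,255)); P=cloud(c,m>0); mk=np.array([.4848,.1655]); P=P[np.linalg.norm(P[:,:2]-mk,axis=1)<.12]
    a=np.radians(142.8); A=np.array([np.cos(a),np.sin(a)]);B=np.array([-A[1],A[0]]); q=P[:,:2]-mk; s=q@A; d=q@B
    print(n,len(P),"s",np.percentile(s,[1,99]),"d",np.percentile(d,[1,99]))
    for e in np.arange(-.044,.08,.024):
        k=abs(s-e)<.006
        if k.sum()>5: print("  s %.3f"%e,k.sum(),"z",np.percentile(P[k,2],[50,97]).round(4),"exp top %.4f"%(.006+.045-(e+.044)/3))
E
```

```text
t: 18.12
eef_pos: [0.4973, -0.0179, 0.201]
eef_rot: [0.001, 0.948, -0.318, -0.002]
wrist_force: [0.9, -0.7, -0.3]
finger_gap: 0.0684
t: 18.37
eef_pos: [0.4978, -0.0156, 0.2013]
eef_rot: [0.001, 0.948, -0.318, -0.002]
wrist_force: [-0.3, -0.1, -1.0]
finger_gap: 0.0687
t 18.37 pos [ 0.4978 -0.0156  0.2013] toolYyaw -127.13 zaxis [-4.3e-03 -2.0e-04 -1.0e+00] gap 0.0687 F [-0.3 -0.1 -1. ] j [-0.22  0.22  0.14  2.01 -0.04  0.92 -2.27]
side 1463 s [-0.04077909  0.07536622] d [-0.0230225   0.02042293]
  s -0.044 43 z [0.0502 0.0516] exp top 0.0510
  s -0.020 172 z [0.0434 0.048 ] exp top 0.0430
  s 0.004 147 z [0.0356 0.0391] exp top 0.0350
  s 0.028 139 z [0.0277 0.0316] exp top 0.0270
  s 0.052 137 z [0.02   0.0241] exp top 0.0190
  s 0.076 65 z [0.0139 0.016 ] exp top 0.0110
top 510 s [-0.04134333  0.07292802] d [-0.02211668  0.01925636]
  s -0.044 35 z [0.0495 0.0511] exp top 0.0510
  s -0.020 59 z [0.0436 0.0473] exp top 0.0430
  s 0.004 38 z [0.0357 0.0384] exp top 0.0350
  s 0.028 37 z [0.0279 0.0314] exp top 0.0270
  s 0.052 46 z [0.0203 0.0227] exp top 0.0190
  s 0.076 32 z [0.0127 0.015 ] exp top 0.0110
```

View pics/top9.png

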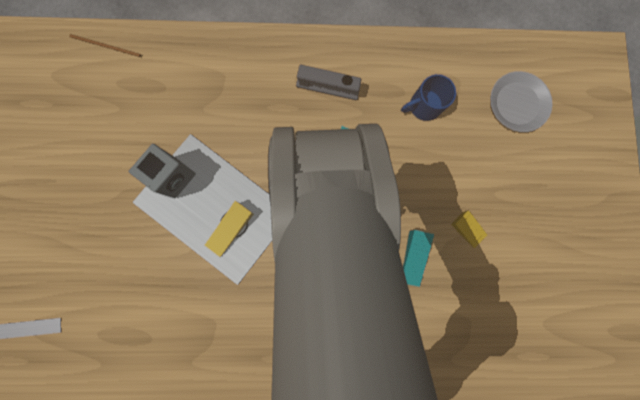

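View pics/side9.png

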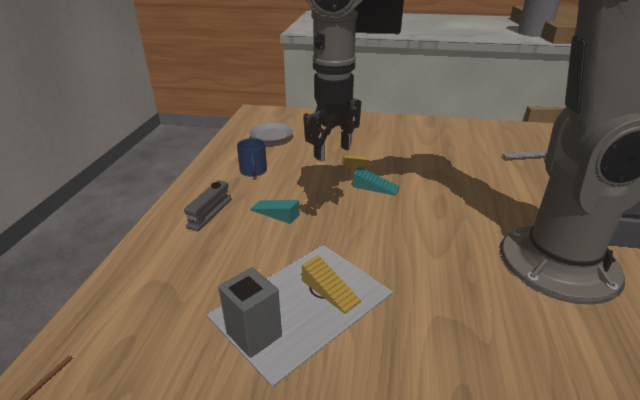

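The wedge lies flat on the ring, at (228,229) in the top view and (330,285) in the side view. The small wedge is unmoved at (470,228), and the arm is clear. I hand in.

```bash
python3 -c "
from plant import bot
print(bot.finish_job())"
```

```text
the job is handed in; nothing more can be done
None
```

I picked up the long yellow wedge, held it level over the ring mark and showed the lens its left side, thick end and right side, in that order. Each view was held still for about 1.5 s. I then laid the wedge on the mark with light contact (about 9 N), let go, and handed the job in at about 18.5 s.

**During the views:**
- The yaw was within about 0.1° of the measured lens direction.
- The underside was about 66 mm above the bench, roughly 19 mm below the lens centre.
- The wedge was centred within about 2 mm.

**After letting go:**
- The wedge lies flat on the plate, within about 2 mm of the mark centre.
- The small wedge sits at the same pixels as before in the top view.
- The turquoise look-alikes show no movement where the arm does not hide them. The one beside the stapler is mostly hidden in the top view but looks unchanged from the side.
- The arm is clear of everything.

**Disagreements:**
- The two cameras put the mark about 3 mm apart in y, so I used the mean.
- Depth readings at the thin edge were 2–3 mm above nominal. They read the same once the wedge lay flat, so I put that down to the measurement, not a tilt.

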